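Tip the leftover boot studs back into their jar

ROBOT

A 6-joint arm with a two-finger parallel gripper is mounted at the origin on the work surface. World frame = base frame: x ahead of the robot, y to its left, z up, the work surface at z = 0. Lengths are in m, angles in rad, forces in N, time in s.
With the tool pointing down it reaches from about 0.25 to 0.775 m from the base axis. Payload 4 kg.
Tool frame: the origin (TCP) lies midway between the tips of the shut fingers; the grasp point (between the pads) lies 19 mm behind it; z points along the fingers, y is the line along which they close (so a half turn about z gives the same grasp; the last joint's range is limited). The gripper opens to 94 mm and grips with 3 to 60 N. Pads are 16 mm wide; open, the fingers measure 119 mm over their backs; the gripper's body (75 mm by 177 mm) begins 78 mm behind the grasp point.
Start: joints at [-1.424, 0.087, 1.371, -0, 1.684, -0.103], TCP at [0.136, -0.533, 0.206] pointing down, gripper open.
Joint ranges: [-3.1, 3.1], [-0.76, 2.03], [0.27, 2.55], [-1.08, 4.22], [0.17, 2.65], [-2.57, 2.57]. Speed limits (rad/s): [2.79, 2.79, 3.14, 3.14, 3.14, 3.14].

INTERFACE

Orientations are given as [roll, pitch, yaw] about the fixed x, y, z axes, in that order (R = Rz(yaw) Ry(pitch) Rx(roll)).
In Python, from bench import get_obs, snapshot, close_job gives the robot as it stands. The module is installed in compiled form; this text tells all that it offers.
- The arm moves only by the tool drive_tool, never from a script. Its argument "commands" is a list of rows, each a list of 6 numbers: the shift along the tool's x, y, z in units of 0.04 m (1.0 is 0.04 m), then the turn, a rotation vector about the tool's x, y, z in units of 0.1 rad (1.0 is 0.1 rad). In form: [[dx, dy, dz, wx, wy, wz], ...]. A call has 1 to 20 rows; each row shifts and turns the commanded pose from where the row before left it, along the tool's axes as they then stand; what a row does not reach is not made up. A row lasts 1/8 s, in which the tool goes at most 62.5 mm and 10.7 degrees, less where a joint would pass 70% of its speed; a pose out of reach is approached as far as the arm can. A call with a number of a shift or a turn outside -1 to 1 is refused whole. A call with a gripper value outside its range is refused whole. "gripper" is the closure, from 0 (fully open) to 1 (shut), set as the call begins (left out, the last holds). The fingers move at their own pace and stop on an object; the grip force is fixed at half the most. Time passes only in rows, so rows that do not move let the fingers close. It gives the time, the measured TCP pose, the force, the opening and the grip force at its end, in the units of the state.
- get_obs(): the state, without advancing time (a new reading comes with each control period).
- snapshot(name): name is "side" or "top"; returns a dict with "image" (480x640x3 uint8, blue, green, red), "range_z" (480x640 float32, m along the optical axis (not along the pixel's ray), 0 where there is no reading), "fx", "fy", "cx", "cy" (pixels), "k1" (the pictures are not rectified: a ray, as slopes to the right and down, at radius r is drawn at 1 + k1 r^2 times it, then the intrinsics apply), "rvec" (rotation vector, rad) and "tvec" (3), from world to camera coordinates, as OpenCV has them. Camera axes: x right, y down, z forward; pixel columns grow to the right and rows downward; lengths in m; the calibration is good to about 2 mm. A picture is of the moment at which its call begins.
- close_job(): hands the job in; it is judged then, once.
The state is a dict: "time": time; "joint_positions": joint angles; "qvel": joint speeds; "joint_torque": joint torques, N m; "tool_pos": TCP position; "ee_rot": TCP orientation; "wrist_force": force on the tool from outside, world axes, zero at the start; "wrist_torque": the same for the moment, N m; "width": finger opening in m; "finger_force": force on a finger pad.
Only numpy, scipy, OpenCV 4.12 (cv2) and the standard library are available. Lean on these libraries where they do the work, as an engineer would, in place of code of your own. Each camera call takes 0.05 s, during which the arm holds its last target. There are 200 camera calls.

TASK

Put the four leftover boot studs back into the open glass jar: pick up the spouted metal tray they lie in, bring the turned-down lip of its spout just inside the jar's mouth while the tray is still about level and every stud is still in it, and only then tip it, keeping the lip in the mouth until all four have dropped in. No stud may land on the bench and the jar must stay standing where it is; finally set the empty tray back down flat on the bench, let go of it, and leave the other things alone.

Things in the scene. Friction and masses are not known exactly. Their poses are not given: they have to be found in the camera images.
- tray_grip (a point): Open sheet-metal tray with a spout, 150 x 54 x 34 mm, 0.25 kg. Point on its centre line in the middle of the pan, 17 mm above its underside. Its x axis points from spout to rear wall, y across, z up. Upright straight sides 54 mm apart outside run from x = -30 to +45 mm of this point: grip across them here from above. In front of that they converge to a spout 46 mm wide (40 inside).
- tray_crest (a point): Top of the spout's crest, 92 mm ahead of tray_grip (its -x) and 16 mm above the tray's underside. The floor, 3 mm thick, is flat in the pan and climbs at 15 degrees over the last 50 mm to this crest, so the studs stay in until the tray is tipped past 20 degrees; at 45 to 50 degrees they slide out.
- tray_lip (a point): Middle of the tip of the turned-down lip that ends the spout: 104.5 mm ahead of tray_grip (its -x) and 15.5 mm lower, 1.5 mm above the tray's underside. The lip is 44 mm wide and drops at 45 degrees for 12 mm from the crest. Axes as the tray's.
- jar_mouth (a point): Centre of the mouth of a clear glass jar (0.42 kg, loose on the bench), in the plane of its rim, 100 mm above the bench; z up. Round body 96 mm across, neck 66 mm across outside, the mouth 60 mm across inside and open. The jar is empty; its inner floor is 94 mm below the rim.
- stud0_mid (a point): One of four alike steel screw-in boot studs: a cone 14.5 mm long, 15 mm across at the flange and 10 mm at the tip, with a 4 mm threaded stub, 12 g, lying or standing loose in the tray's pan. Half-way along it; z runs from tip to thread.
- stud1_mid (a point): One of four alike steel screw-in boot studs: a cone 14.5 mm long, 15 mm across at the flange and 10 mm at the tip, with a 4 mm threaded stub, 12 g, lying or standing loose in the tray's pan. Half-way along it; z runs from tip to thread.
- stud2_mid (a point): One of four alike steel screw-in boot studs: a cone 14.5 mm long, 15 mm across at the flange and 10 mm at the tip, with a 4 mm threaded stub, 12 g, lying or standing loose in the tray's pan. Half-way along it; z runs from tip to thread.
- stud3_mid (a point): One of four alike steel screw-in boot studs: a cone 14.5 mm long, 15 mm across at the flange and 10 mm at the tip, with a 4 mm threaded stub, 12 g, lying or standing loose in the tray's pan. Half-way along it; z runs from tip to thread.
- table: The wooden work bench, its top at z = 0, 1.2 by 1.5 m.
- jar_lid: Bystander: the jar's steel screw lid, 73 mm across, 18 mm high, lying on the bench to one side. Origin under its centre.
- football_boot: Bystander: a dark brown leather football boot standing on its studs at the far side, 276 mm long, 94 mm wide, 88 mm high. Origin under its middle; x runs to the toe.
- stud_key: Bystander: a T-shaped stud key lying to one side, handle 90 mm (along y), 82 mm long (along x), 17 mm high. Origin on the bench near its middle.
- hammer: Bystander: a 250 mm hammer lying on its side, 26 mm high, head towards its +x. Origin on the bench at its middle.
Things that resemble listed ones, but are neither listed nor needed, are in the scene too. What is meant by the part that bears tray_grip is not brown or green, and is the larger of those in its own colour.

How it is judged:
By the outcome, as a careful person would: the job done as asked, in the order asked, and still so for the second after the job is handed in, with the robot touching nothing.
It also fails if it takes over 61 s, if anything falls off the work surface, if the arm or the gripper's body presses on something with over 40 N, if the wrist force passes 120 N, or if a joint passes its speed limit or range.

## Working session

There is one attempt and no reset: what is moved stays moved. The work goes in short steps, Python scripts to look and compute and a tool call to move; the robot and the scene stay as the last step left them, time stands still between calls to the robot, and variables do not carry over. Pictures are saved under pics/ and viewed, at most 10 in all, crops included, and the job is handed in when it is done.

Besides the shell and the picture viewer there is one more tool, called as name(argument=value, ...), one argument or row to a line, values as JSON. drive_tool: Moves the arm, as the interface text tells. Its arguments: {"type":"object","properties":{"commands":{"type":"array"},"gripper":{"type":"number"}},"required":["commands"]}

```bash
mkdir -p pics
cat > h.py <<'E'
import numpy as np, cv2, pickle
from bench import get_obs, snapshot
def snap(n,f=None):
    s=snapshot(n)
    pickle.dump(s,open(n+'.pkl','wb'))
    if f: cv2.imwrite('pics/'+f,s['image'])
    return s
def load(n): return pickle.load(open(n+'.pkl','rb'))
def cloud(s):
    h,w=s['range_z'].shape
    u,v=np.meshgrid(np.arange(w),np.arange(h))
    xd=(u-s['cx'])/s['fx']; yd=(v-s['cy'])/s['fy']
    x,y=xd.copy(),yd.copy()
    for _ in range(10):
        k=1+s['k1']*(x*x+y*y); x=xd/k; y=yd/k
    z=s['range_z']; P=np.stack([x*z,y*z,z],-1)
    R=cv2.Rodrigues(np.array(s['rvec'],float))[0]
    W=(P-np.array(s['tvec']).reshape(3))@R
    W[z==0]=np.nan
    return W
E
python3 - <<'E'
from h import *
for n in('top','side'):
    s=snap(n,n+'0.png'); print(n,s['fx'],s['k1'],s['rvec'],s['tvec'])
o=get_obs(); print(o['tool_pos'],o['ee_rot'],o['width'],o['time'])
E
```

```text
top 536.2668026913461 0.04369774079231161 [ 2.13842203 -2.12606619  0.22069211] [-0.01960781  0.56248842  1.18241178]
side 464.5174836967714 0.027426906085720192 [ 2.11860309 -0.52002334  0.2508242 ] [-0.48398963  0.1954036   0.76678491]
[ 0.13588867 -0.53243101  0.20441796] [-3.13958610e+00 -1.90939000e-04  2.49789375e-01] 0.09416764996668868 0.1
```

View pics/top0.png

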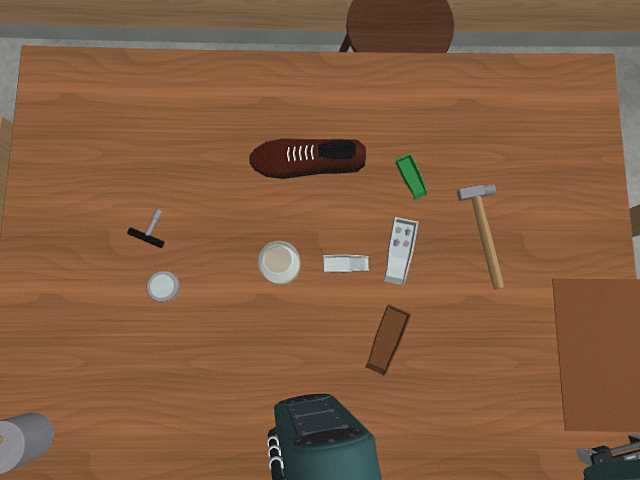

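View pics/side0.png

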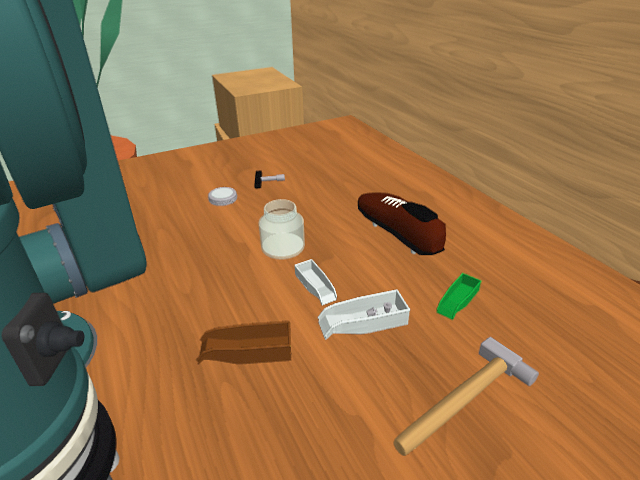

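Candidates in the top view are the green tray (412,177), the brown tray (388,340), the small grey tray (346,263) and the large grey tray (401,250). The large grey one fits: it is neither brown nor green, it is the larger of the two greys, and the studs are in it. I'll confirm this in a crop and measure.

Run:
```python
from h import *
s=load('top'); W=cloud(s)
im=s['image'][200:300,240:440]
cv2.imwrite('pics/crop1.png',cv2.resize(im,None,fx=4,fy=4,interpolation=cv2.INTER_CUBIC))
# large tray
def box(v0,v1,u0,u1,zmin=.006,zmax=.15):
    P=W[v0:v1,u0:u1].reshape(-1,3); return P[(P[:,2]>zmin)&(P[:,2]<zmax)]
for nm,b in dict(tray=(208,292,376,426),small=(245,280,315,375),jar=(235,290,250,308)).items():
    P=box(*b); r=cv2.minAreaRect(P[:,:2].astype(np.float32)); print(nm,len(P),r,np.percentile(P[:,2],[5,50,95,99]).round(4))
    print(np.round(cv2.boxPoints(r),4).tolist())
print('jar z profile row262',W[262,255:305:2].round(3).tolist())
print('table',np.nanmedian(W[300:330,200:340,2]))
P=W[235:290,250:308].reshape(-1,3); 
for a,b in((.09,.11),(.06,.09),(.03,.06)):
    Q=P[(P[:,2]>a)&(P[:,2]<b)]
    if len(Q)>5: print(a,len(Q),cv2.minEnclosingCircle(Q[:,:2].astype(np.float32)))
```

```text
tray 955 ((0.5370442271232605, -0.19354335963726044), (0.1112685352563858, 0.19457530975341797), 88.30191802978516) [0.0066 0.0155 0.037  0.0394]
[[0.4381999969482422, -0.24629999697208405], [0.6326000094413757, -0.25200000405311584], [0.6359000205993652, -0.14079999923706055], [0.4413999915122986, -0.13510000705718994]]
small 345 ((0.5046703815460205, -0.05451545864343643), (0.06908372789621353, 0.11738615483045578), 4.101644992828369) [0.0065 0.0137 0.0271 0.0292]
[[0.4659999907016754, 0.0015999999595806003], [0.47440001368522644, -0.11550000309944153], [0.5432999730110168, -0.11060000211000443], [0.5349000096321106, 0.006500000134110451]]
jar 1192 ((0.5033823251724243, 0.10509659349918365), (0.11839721351861954, 0.11650768667459488), 7.846083641052246) [0.0067 0.07   0.0994 0.1021]
[[0.4368000030517578, 0.15469999611377716], [0.4526999890804291, 0.03929999843239784], [0.5699999928474426, 0.05550000071525574], [0.554099977016449, 0.17090000212192535]]
jar z profile row262 [[0.503, 0.153, 0.001], [0.494, 0.141, 0.067], [0.494, 0.136, 0.067], [0.493, 0.131, 0.075], [0.49, 0.124, 0.099], [0.503, 0.128, 0.005], [0.503, 0.124, 0.006], [0.502, 0.119, 0.01], [0.503, 0.114, 0.004], [0.503, 0.11, 0.005], [0.504, 0.105, 0.001], [0.503, 0.1, 0.007], [0.503, 0.095, 0.007], [0.503, 0.091, 0.002], [0.503, 0.086, 0.003], [0.503, 0.081, 0.007], [0.504, 0.077, 0.0], [0.503, 0.072, 0.006], [0.491, 0.063, 0.098], [0.494, 0.059, 0.077], [0.494, 0.055, 0.073], [0.495, 0.051, 0.07], [0.495, 0.046, 0.064], [0.504, 0.044, 0.0], [0.504, 0.039, -0.0]]
table -0.0006082557551586674
0.09 184 ((0.4978075325489044, 0.09376122057437897), 0.03407140448689461)
0.06 688 ((0.4979928135871887, 0.0933852270245552), 0.04826345667243004)
0.03 50 ((0.47700291872024536, 0.08587020635604858), 0.0421600416302681)
```

View pics/crop1.png

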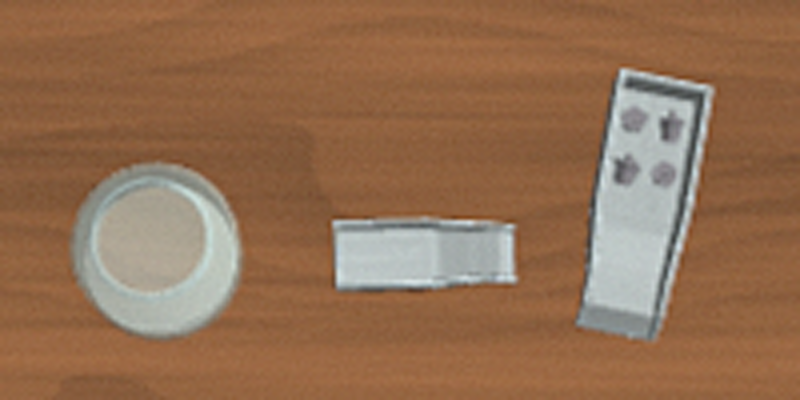

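The crop shows the large grey tray at crop pixels (578..713, 70..340). Its four studs lie at the rear around (648,145) and its lip runs (577,325)–(655,340), towards the robot. The jar mouth is at about (152,238). This is the tray that was meant.

```bash
cat >> h.py <<'E'
def ray(s,u,v,z):
    K=np.array([[s['fx'],0,s['cx']],[0,s['fy'],s['cy']],[0,0,1.]])
    p=cv2.undistortPoints(np.array([[[u,v]]],float),K,np.array([s['k1'],0,0,0.]))[0,0]
    R=cv2.Rodrigues(np.array(s['rvec'],float))[0]; c=-R.T@np.array(s['tvec']).reshape(3)
    d=R.T@np.array([p[0],p[1],1]); return c+d*(z-c[2])/d[2]
def proj(s,P):
    K=np.array([[s['fx'],0,s['cx']],[0,s['fy'],s['cy']],[0,0,1.]])
    return cv2.projectPoints(np.array(P,float).reshape(-1,3),np.array(s['rvec'],float),np.array(s['tvec'],float),K,np.array([s['k1'],0,0,0.]))[0][:,0]
def tray_pts(): # outline in tray_grip frame
    return np.array([[45,27,17],[45,-27,17],[-30,27,17],[-30,-27,17],[-104.5,22,-15.5],[-104.5,-22,-15.5]])/1e3
E
python3 - <<'E'
from h import *
s=load('top')
f=lambda a,b,z: ray(s,(a+.5)/4-.5+240,(b+.5)/4-.5+200,z)
c=[f(620,70,.034),f(713,88,.034),f(577,325,.0015),f(656,341,.0015)]
for p in c: print(p.round(4))
m1=(c[0]+c[1])/2;m2=(c[2]+c[3])/2
d=(m1-m2)[:2]; L=np.hypot(*d); yaw=np.arctan2(d[1],d[0]); print('L',L,'(149.5) w',np.hypot(*(c[0]-c[1])[:2]),np.hypot(*(c[2]-c[3])[:2]),'yaw',yaw, 'from rear edge',np.arctan2(*(c[0]-c[1])[[1,0]])-np.pi/2)
mid=(m1+m2)[:2]/2; g=mid+d/L*(.1045-.045)/2; print('grip',g)
cy,sy=np.cos(yaw),np.sin(yaw);T=tray_pts()@np.array([[cy,-sy,0],[sy,cy,0],[0,0,1]]).T+[*g,.017]
t=load('side'); im=t['image'].copy()
for q in proj(t,T): cv2.circle(im,tuple(int(round(x)) for x in q),2,(0,0,255),-1)
a=np.linspace(0,2*np.pi,24,endpoint=False)
for q in proj(t,np.c_[.498+.033*np.cos(a),.0937+.033*np.sin(a),.1+0*a]): cv2.circle(im,tuple(int(round(x)) for x in q),1,(0,0,255),-1)
cv2.imwrite('pics/side1.png',cv2.resize(im[180:360,230:430],None,fx=3,fy=3))
E
```

```text
[ 0.6075 -0.1765  0.034 ]
[ 0.5971 -0.2311  0.034 ]
[ 0.4602 -0.1528  0.0015]
[ 0.4511 -0.1994  0.0015]
L 0.14930919942055024 (149.5) w 0.05558051559009195 0.04744145759888304 yaw -0.1867046348135553 from rear edge -0.1884566546763038
grip [ 0.55821851 -0.19548831]
```

View pics/side1.png

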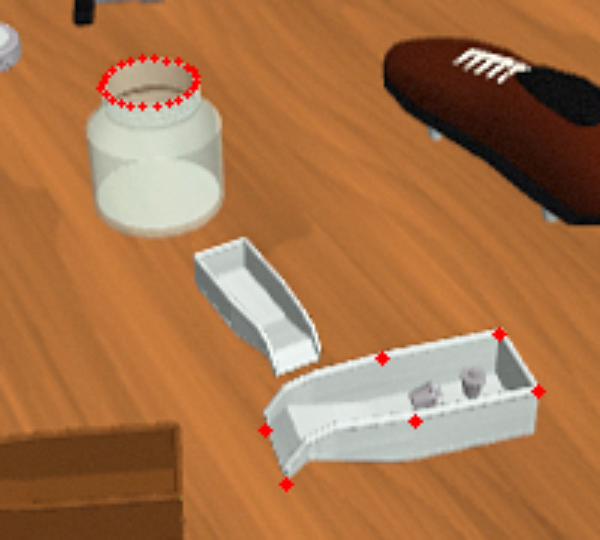

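The red model points match the tray's rim corners, its lip and the jar rim, so the measurements are good. Next I move above the tray.

drive_tool(
  commands=[
    [0.88, -0.4, 0, 0, 0, 0],
    [0.88, -0.4, 0, 0, 0, 0],
    [0.88, -0.4, 0, 0, 0, 0],
    [0.88, -0.4, 0, 0, 0, 0],
    [0.88, -0.4, 0, 0, 0, 0],
    [0.88, -0.4, 0, 0, 0, 0],
    [0.88, -0.4, 0, 0, 0, 0],
    [0.88, -0.4, 0, 0, 0, 0],
    [0.88, -0.4, 0, 0, 0, 0],
    [0.88, -0.4, 0, 0, 0, 0],
    [0.88, -0.4, 0, 0, 0, 0],
    [0.88, -0.4, 0, 0, 0, 0],
    [0.88, -0.4, 0, 0, 0, 0],
    [0.88, -0.4, 0, 0, 0, 0],
    [0, 0, 0.27, 0, 0, 0.88],
    [0, 0, 0.27, 0, 0, 0.88],
    [0, 0, 0.27, 0, 0, 0.88],
    [0, 0, 0.27, 0, 0, 0.88],
    [0, 0, 0.27, 0, 0, 0.88],
    [0, 0, 0, 0, 0, 0],
  ],
  gripper=0,
)

```text
time: 2.6
tool_pos: [0.5571, -0.1936, 0.1497]
ee_rot: [-3.141, 0.004, -0.189]
wrist_force: [-0.8, -0.4, 0.2]
width: 0.0941
finger_force: 0.0
```

drive_tool(
  commands=[
    [0.03, 0.04, 0.48, 0, 0, 0],
    [0, 0, 0.48, 0, 0, 0],
    [0, 0, 0.48, 0, 0, 0],
    [0, 0, 0.48, 0, 0, 0],
    [0, 0, 0.48, 0, 0, 0],
    [0, 0, 0.48, 0, 0, 0],
    [0, 0, 0.48, 0, 0, 0],
    [0, 0, 0.2, 0, 0, 0],
    [0, 0, 0.06, 0, 0, 0],
    [0, 0, 0, 0, 0, 0],
    [0, 0, 0, 0, 0, 0],
  ],
)

```text
time: 3.98
tool_pos: [0.5597, -0.1962, 0.0077]
ee_rot: [3.141, -0.002, -0.19]
wrist_force: [0.2, 0.3, 0.6]
width: 0.094
finger_force: 0.0
```

drive_tool(
  commands=[
    [0, 0, 0, 0, 0, 0],
    [0, 0, 0, 0, 0, 0],
    [0, 0, 0, 0, 0, 0],
    [0, 0, 0, 0, 0, 0],
    [0, 0, 0, 0, 0, 0],
    [0, 0, 0, 0, 0, 0],
    [0, 0, 0, 0, 0, 0],
    [0, 0, 0, 0, 0, 0],
    [0, 0, 0, 0, 0, 0],
    [0, 0, 0, 0, 0, 0],
  ],
  gripper=1,
)

```text
time: 5.22
tool_pos: [0.559, -0.1958, 0.0067]
ee_rot: [-3.142, -0.0, -0.19]
wrist_force: [1.5, 1.1, -0.6]
width: 0.0538
finger_force: 29.9
```

drive_tool(
  commands=[
    [0, 0, -0.1, 0, 0, 0],
    [0, 0, -0.2, 0, 0, 0],
    [0, 0, -0.3, 0, 0, 0],
    [0, 0, -0.4, 0, 0, 0],
    [0, 0, -0.4, 0, 0, 0],
    [0, 0, -0.4, 0, 0, 0],
    [0, 0, -0.4, 0, 0, 0],
    [0, 0, -0.4, 0, 0, 0],
    [0, 0, -0.3, 0, 0, 0],
    [0, 0, -0.2, 0, 0, 0],
    [0, 0, -0.1, 0, 0, 0],
    [0, 0, 0, 0, 0, 0],
    [0, 0, 0, 0, 0, 0],
  ],
)

```text
time: 6.85
tool_pos: [0.5586, -0.1957, 0.1339]
ee_rot: [-3.141, 0.001, -0.19]
wrist_force: [0.4, -0.2, -3.6]
width: 0.0541
finger_force: 29.8
```

Run:
```python
from h import *
t=snap('side'); s=snap('top'); o=get_obs(); print(o['tool_pos'],o['ee_rot'],o['width'])
g=np.array(o['tool_pos']); yaw=o['ee_rot'][2]
cy,sy=np.cos(yaw),np.sin(yaw);T=(tray_pts()+[0,0,.0105])@np.array([[cy,-sy,0],[sy,cy,0],[0,0,1]]).T+g
im=t['image'].copy(); q=proj(t,T); print(q)
for p in q: cv2.circle(im,tuple(int(round(x)) for x in p),1,(0,0,255),-1)
c=q.mean(0).astype(int); cv2.imwrite('pics/side2.png',cv2.resize(im[max(c[1]-100,0):c[1]+80,max(c[0]-120,0):c[0]+120],None,fx=3,fy=3))
```

```text
[ 0.55864152 -0.1957255   0.13397355] [-3.14137009e+00  1.22214331e-03 -1.90190380e-01] 0.05383166783161522
[[402.44161942 231.67571364]
 [416.98638451 249.85196864]
 [359.61122869 239.43333918]
 [371.86581515 258.49222562]
 [316.52823192 265.64734651]
 [324.30951498 282.33572074]]
```

View pics/side2.png

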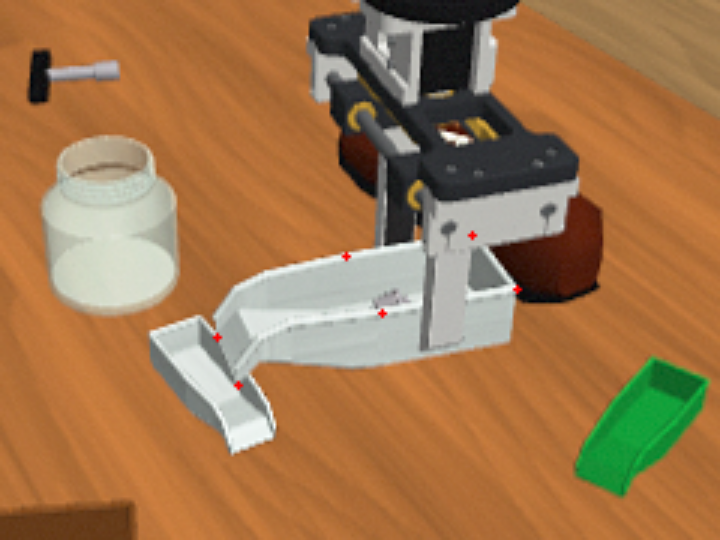

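The model still overlays the held tray: it is level, seated as expected, and its studs are in it. Now I carry it to the jar.

drive_tool(
  commands=[
    [0, -0.1, 0, 0, 0, 0],
    [-0.01, -0.25, 0, 0, 0, 0],
    [-0.01, -0.4, 0, 0, 0, 0],
    [-0.01, -0.55, 0, 0, 0, 0],
    [-0.01, -0.6, 0, 0, 0, 0],
    [-0.01, -0.6, 0, 0, 0, 0],
    [-0.01, -0.6, 0, 0, 0, 0],
    [-0.01, -0.6, 0, 0, 0, 0],
    [-0.01, -0.6, 0, 0, 0, 0],
    [-0.01, -0.6, 0, 0, 0, 0],
    [-0.01, -0.6, 0, 0, 0, 0],
    [-0.01, -0.6, 0, 0, 0, 0],
    [-0.01, -0.55, 0, 0, 0, 0],
    [-0.01, -0.5, 0, 0, 0, 0],
    [-0.01, -0.4, 0, 0, 0, 0],
    [0, -0.25, 0, 0, 0, 0],
    [0, -0.1, 0, 0, 0, 0],
    [0, 0, 0, 0, 0, 0],
  ],
)

```text
time: 9.2
tool_pos: [0.6133, 0.1152, 0.1346]
ee_rot: [3.141, 0.0, -0.19]
wrist_force: [-0.3, -0.2, -4.4]
width: 0.0538
finger_force: 29.8
```

drive_tool(
  commands=[
    [0, 0, 0, 0, 0, -0.1],
    [0, 0, 0, 0, 0, -0.25],
    [0, 0, 0, 0, 0, -0.4],
    [0, 0, 0, 0, 0, -0.5],
    [0, 0, 0, 0, 0, -0.5],
    [0, 0, 0, 0, 0, -0.5],
    [0, 0, 0, 0, 0, -0.5],
    [0, 0, 0, 0, 0, -0.4],
    [0, 0, 0, 0, 0, -0.35],
    [0, 0, 0, 0, 0, -0.2],
    [0, 0, 0, 0, 0, -0.05],
    [0, 0, 0, 0, 0, 0],
    [0, 0, 0, 0, 0, 0],
  ],
)

```text
time: 10.82
tool_pos: [0.6132, 0.1155, 0.1347]
ee_rot: [3.141, 0.0, 0.185]
wrist_force: [-0.2, 0.0, -2.6]
width: 0.0536
finger_force: 29.8
```

Run:
```python
from h import *
t=snap('side'); s=snap('top'); o=get_obs(); print(o['time'],o['tool_pos'],o['ee_rot'],o['joint_positions'])
g=np.array(o['tool_pos']); yaw=o['ee_rot'][2]
e=np.array([np.cos(yaw),np.sin(yaw)]); J=np.array([.498,.0937]); tgt=J+e*.1165
d=tgt-g[:2]; print('tool dx dy units',d@e/.04, d@[e[1],-e[0]]/.04,'dz',(g[2]-.101)/.04)
W=cloud(s); P=W[225:300,240:315].reshape(-1,3);
T=(tray_pts()+[0,0,.0105])@np.array([[e[0],-e[1],0],[e[1],e[0],0],[0,0,1]]).T+g
im=np.hstack([cv2.resize(x['image'][y:y+150,z:z+130],None,fx=3,fy=3) for x,y,z in((t,130,240),(s,180,240))])
for k,(x,y,z) in enumerate(((t,130,240),(s,180,240))):
    for p in proj(x,T): cv2.circle(im,(int(3*(p[0]-z)+390*k),int(3*(p[1]-y))),2,(0,0,255),-1)
cv2.imwrite('pics/pre.png',im)
```

```text
10.925 [0.61320258 0.11550539 0.13465283] [3.14152302e+00 2.89652533e-05 1.84790980e-01] [ 9.53912581e-02  2.73789790e-01  1.29478278e+00 -7.19408874e-05
  1.57304271e+00  1.48139644e+00]
tool dx dy units -0.0186940731782873 0.006667549411115234 dz 0.8413208410926555
```

View pics/pre.png

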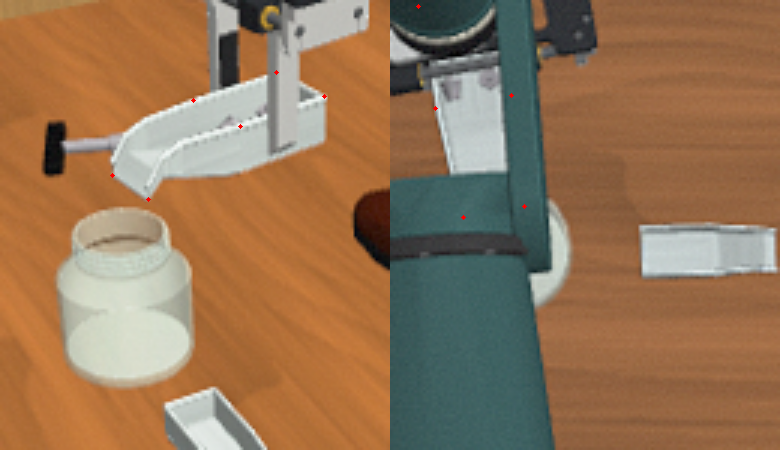

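drive_tool(
  commands=[
    [-0.02, 0, 0.06, 0, 0, 0],
    [0, 0, 0.12, 0, 0, 0],
    [0, 0, 0.14, 0, 0, 0],
    [0, 0, 0.14, 0, 0, 0],
    [0, 0, 0.14, 0, 0, 0],
    [0, 0, 0.12, 0, 0, 0],
    [0, 0, 0.08, 0, 0, 0],
    [0, 0, 0.04, 0, 0, 0],
    [0, 0, 0, 0, 0, 0],
    [0, 0, 0, 0, 0, 0],
    [0, 0, 0, 0, 0, 0],
  ],
)

```text
time: 12.3
tool_pos: [0.6125, 0.1153, 0.1013]
ee_rot: [3.141, -0.0, 0.185]
wrist_force: [-1.1, -0.4, -2.0]
width: 0.0541
finger_force: 29.8
```

Run:
```python
from h import *
t=snap('side'); o=get_obs(); print(o['time'],o['tool_pos'],o['wrist_force'])
cv2.imwrite('pics/in.png',cv2.resize(t['image'][150:300,240:390],None,fx=4,fy=4))
```

```text
12.35 [0.61250183 0.11529664 0.10124089] [-0.25042743  0.51806873 -4.3173413 ]
```

View pics/in.png

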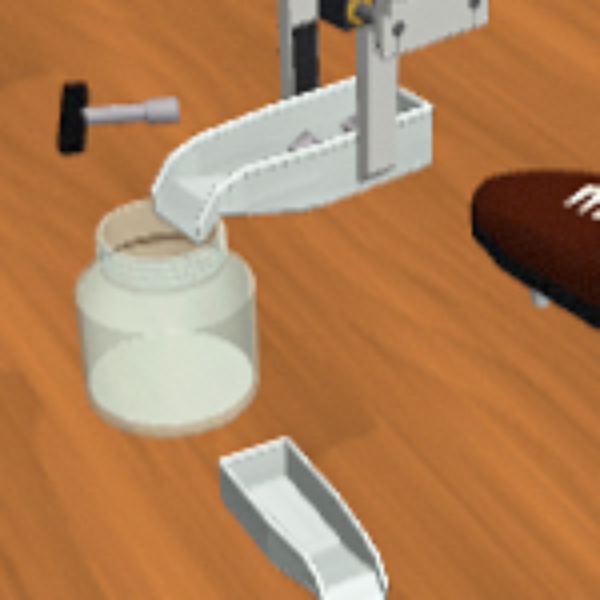

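The lip sits inside the mouth, with the rim in front of it and behind it, and the tray is level with the studs still at its rear. Now I tip it about the lip.

drive_tool(
  commands=[
    [-0.01, 0, -0.065, 0, 0.25, 0],
    [-0.01, 0, -0.13, 0, 0.5, 0],
    [-0.01, 0, -0.13, 0, 0.5, 0],
    [-0.01, 0, -0.13, 0, 0.5, 0],
    [-0.01, 0, -0.13, 0, 0.5, 0],
    [-0.01, 0, -0.13, 0, 0.5, 0],
    [-0.01, 0, -0.13, 0, 0.5, 0],
    [-0.01, 0, -0.13, 0, 0.5, 0],
    [-0.01, 0, -0.13, 0, 0.5, 0],
    [-0.01, 0, -0.13, 0, 0.5, 0],
    [0, 0, 0, 0, 0, 0],
  ],
)

```text
time: 13.72
tool_pos: [0.597, 0.1127, 0.1481]
ee_rot: [-3.141, -0.474, 0.185]
wrist_force: [-0.6, 0.6, -3.2]
width: 0.0538
finger_force: 29.8
```

```bash
cat >> h.py <<'E'
def lip():
    from scipy.spatial.transform import Rotation as Ro
    o=get_obs(); R=Ro.from_euler('xyz',o['ee_rot']).as_matrix()
    p=np.array(o['tool_pos'])+R@[-.1045,0,.005]
    print(o['time'],'lip rel jar',(p-[.498,.0937,.1]).round(4),'rot',np.round(o['ee_rot'],3),'tilt',np.degrees(np.arccos(-R[2,2])),'F',np.round(o['wrist_force'],1),'q',np.round(o['joint_positions'],2))
E
python3 -c "from h import *; lip()"
```

```text
13.725 lip rel jar [ 0.0099  0.0023 -0.0041] rot [-3.141 -0.474  0.185] tilt 27.18348747627359 F [-0.6  0.6 -3.2] q [ 0.06 -0.1   1.75  0.07  1.02  1.43]
```

drive_tool(
  commands=[
    [-0.006, 0, -0.078, 0, 0.3, 0],
    [-0.006, 0, -0.078, 0, 0.3, 0],
    [-0.006, 0, -0.078, 0, 0.3, 0],
    [-0.006, 0, -0.078, 0, 0.3, 0],
    [-0.006, 0, -0.078, 0, 0.3, 0],
    [-0.006, 0, -0.078, 0, 0.3, 0],
    [-0.006, 0, -0.078, 0, 0.3, 0],
    [-0.006, 0, -0.078, 0, 0.3, 0],
    [-0.006, 0, -0.078, 0, 0.3, 0],
    [-0.006, 0, -0.078, 0, 0.3, 0],
    [-0.006, 0, -0.078, 0, 0.3, 0],
    [-0.006, 0, -0.078, 0, 0.3, 0],
    [-0.006, 0, -0.078, 0, 0.3, 0],
    [0, 0, 0, 0, 0, 0],
    [0, 0, 0, 0, 0, 0],
    [0, 0, 0, 0, 0, 0],
    [0, 0, 0, 0, 0, 0],
    [0, 0, 0, 0, 0, 0],
  ],
)

```text
time: 15.98
tool_pos: [0.572, 0.1078, 0.1782]
ee_rot: [3.141, -0.865, 0.185]
wrist_force: [0.1, -0.7, -3.0]
width: 0.0539
finger_force: 29.8
```

Run:
```python
from h import *
lip(); t=snap('side'); s=snap('top')
im=np.hstack([cv2.resize(x['image'][y:y+150,z:z+130],None,fx=3,fy=3) for x,y,z in((t,130,240),(s,200,230))])
cv2.imwrite('pics/pour.png',im)
```

```text
15.975 lip rel jar [ 0.0111  0.0023 -0.0046] rot [ 3.141 -0.865  0.185] tilt 49.559975022210814 F [ 0.1 -0.7 -3. ] q [ 0.01 -0.4   2.09  0.24  0.6   1.26]
```

View pics/pour.png

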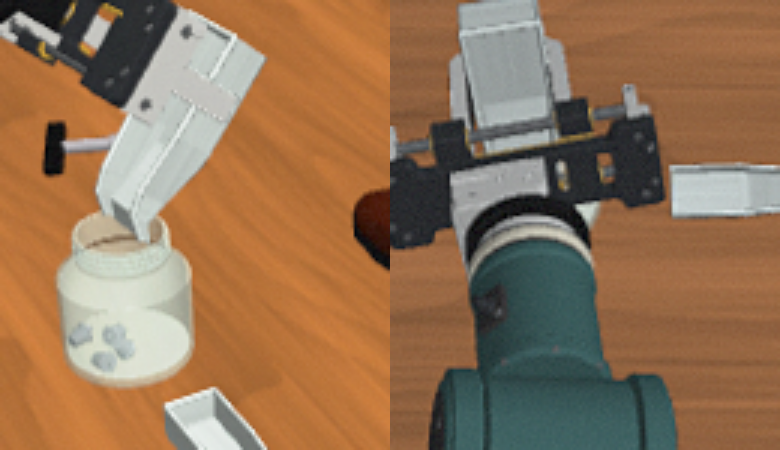

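All four studs lie in the jar, at pixels (80,335), (114,333), (123,348) and (104,358) of the left panel, and the tray is empty. Now I level the tray and lift it away.

drive_tool(
  commands=[
    [0, 0, 0.17, 0, -0.65, 0],
    [0, 0, 0.209, 0, -0.8, 0],
    [0, 0, 0.209, 0, -0.8, 0],
    [0, 0, 0.209, 0, -0.8, 0],
    [0, 0, 0.209, 0, -0.8, 0],
    [0, 0, 0.209, 0, -0.8, 0],
    [0, 0, 0.209, 0, -0.8, 0],
    [0, 0, 0.209, 0, -0.8, 0],
    [0, 0, 0.209, 0, -0.8, 0],
    [0, 0, 0.209, 0, -0.8, 0],
    [0, 0, 0.209, 0, -0.8, 0],
    [0, 0, 0, 0, 0, 0],
    [0, 0, 0, 0, 0, 0],
  ],
)

```text
time: 17.7
tool_pos: [0.6115, 0.1152, 0.1002]
ee_rot: [-3.141, -0.002, 0.185]
wrist_force: [0.3, -0.0, -2.5]
width: 0.0537
finger_force: 29.9
```

drive_tool(
  commands=[
    [0, 0, -0.1, 0, 0, 0],
    [0, 0, -0.2, 0, 0, 0],
    [0, 0, -0.25, 0, 0, 0],
    [0, 0, -0.25, 0, 0, 0],
    [0, 0, -0.2, 0, 0, 0],
    [0, 0, 0, 0, 0, 0],
    [0, 0, 0, 0, 0, 0],
  ],
)

```text
time: 18.58
tool_pos: [0.6109, 0.115, 0.1397]
ee_rot: [3.142, 0.001, 0.185]
wrist_force: [-1.2, 0.2, -2.9]
width: 0.0538
finger_force: 29.9
```

```bash
python3 -c "
from h import *
lip();print(get_obs()['tool_pos'])"
```

```text
18.575 lip rel jar [0.0101 0.0021 0.0348] rot [3.142e+00 1.000e-03 1.850e-01] tilt 0.03847530889768831 F [-1.2  0.2 -2.9] q [ 0.1   0.27  1.29 -0.    1.58  1.48]
[0.61086977 0.11504498 0.13972978]
```

drive_tool(
  commands=[
    [0, 0, 0, 0, 0, 0.25],
    [0, 0, 0, 0, 0, 0.5],
    [0, 0, 0, 0, 0, 0.75],
    [0, 0, 0, 0, 0, 0.75],
    [0, 0, 0, 0, 0, 0.75],
    [0, 0, 0, 0, 0, 0.5],
    [0, 0, 0, 0, 0, 0.25],
    [0, 0, 0, 0, 0, 0],
  ],
)

```text
time: 19.58
tool_pos: [0.6109, 0.1151, 0.1398]
ee_rot: [3.141, 0.001, -0.19]
wrist_force: [0.4, -0.9, -2.4]
width: 0.0544
finger_force: 29.9
```

drive_tool(
  commands=[
    [0, 0.2, 0, 0, 0, 0],
    [0.01, 0.5, 0, 0, 0, 0],
    [0.02, 0.7, 0, 0, 0, 0],
    [0.02, 0.7, 0, 0, 0, 0],
    [0.02, 0.7, 0, 0, 0, 0],
    [0.02, 0.7, 0, 0, 0, 0],
    [0.02, 0.7, 0, 0, 0, 0],
    [0.02, 0.7, 0, 0, 0, 0],
    [0.02, 0.7, 0, 0, 0, 0],
    [0.02, 0.7, 0, 0, 0, 0],
    [0.02, 0.7, 0, 0, 0, 0],
    [0, 0.5, 0, 0, 0, 0],
    [0, 0.3, 0, 0, 0, 0],
    [0, 0.08, 0, 0, 0, 0],
    [0, 0, 0, 0, 0, 0],
    [0, 0, 0, 0, 0, 0],
  ],
)

```text
time: 21.58
tool_pos: [0.5591, -0.1951, 0.1401]
ee_rot: [-3.141, -0.0, -0.189]
wrist_force: [0.7, -0.2, -2.9]
width: 0.0538
finger_force: 29.9
```

drive_tool(
  commands=[
    [0, 0, 0.2, 0, 0, 0],
    [0, 0, 0.4, 0, 0, 0],
    [0, 0, 0.5, 0, 0, 0],
    [0, 0, 0.5, 0, 0, 0],
    [0, 0, 0.5, 0, 0, 0],
    [0, 0, 0.4, 0, 0, 0],
    [0, 0, 0.3, 0, 0, 0],
    [0, 0, 0.2, 0, 0, 0],
    [0, 0, 0.1, 0, 0, 0],
    [0, 0, 0.1, 0, 0, 0],
    [0, 0, 0, 0, 0, 0],
    [0, 0, 0, 0, 0, 0],
    [0, 0, 0, 0, 0, 0],
  ],
)

```text
time: 23.2
tool_pos: [0.5592, -0.196, 0.0126]
ee_rot: [3.141, -0.001, -0.19]
wrist_force: [-0.5, 0.3, -3.0]
width: 0.0538
finger_force: 29.9
```

drive_tool(
  commands=[
    [0, 0, 0.04, 0, 0, 0],
    [0, 0, 0.04, 0, 0, 0],
    [0, 0, 0.03, 0, 0, 0],
    [0, 0, 0.03, 0, 0, 0],
    [0, 0, 0, 0, 0, 0],
    [0, 0, 0, 0, 0, 0],
    [0, 0, 0, 0, 0, 0],
  ],
)

```text
time: 24.08
tool_pos: [0.5589, -0.1959, 0.0067]
ee_rot: [3.142, -0.0, -0.19]
wrist_force: [-1.1, -0.0, -0.8]
width: 0.0538
finger_force: 29.9
```

The wrist force has dropped from -3.0 to -0.8 N, so the tray is on the bench. I release it and rise.

drive_tool(
  commands=[
    [0, 0, 0, 0, 0, 0],
    [0, 0, 0, 0, 0, 0],
    [0, 0, 0, 0, 0, 0],
    [0, 0, 0, 0, 0, 0],
    [0, 0, 0, 0, 0, 0],
    [0, 0, 0, 0, 0, 0],
    [0, 0, 0, 0, 0, 0],
    [0, 0, 0, 0, 0, 0],
  ],
  gripper=0,
)

```text
time: 25.08
tool_pos: [0.5589, -0.1959, 0.0065]
ee_rot: [3.141, 0.0, -0.19]
wrist_force: [-0.1, 0.3, 0.1]
width: 0.0944
finger_force: 0.0
```

drive_tool(
  commands=[
    [0, 0, -0.2, 0, 0, 0],
    [0, 0, -0.4, 0, 0, 0],
    [0, 0, -0.6, 0, 0, 0],
    [0, 0, -0.6, 0, 0, 0],
    [0, 0, -0.6, 0, 0, 0],
    [0, 0, -0.6, 0, 0, 0],
    [0, 0, -0.6, 0, 0, 0],
    [0, 0, -0.4, 0, 0, 0],
    [0, 0, -0.2, 0, 0, 0],
    [0, 0, 0, 0, 0, 0],
    [0, 0, 0, 0, 0, 0],
  ],
)

```text
time: 26.45
tool_pos: [0.5584, -0.1956, 0.1733]
ee_rot: [-3.141, 0.002, -0.19]
wrist_force: [0.8, -0.5, 0.5]
width: 0.094
finger_force: 0.0
```

Run:
```python
from h import *
o=get_obs();print(o['time'],o['tool_pos'],o['width']); t=snap('side')
cv2.imwrite('pics/end.png',cv2.resize(t['image'][160:380,180:480],None,fx=2.5,fy=2.5))
```

```text
26.45 [ 0.55840975 -0.19564251  0.17332023] 0.09398216864773322
```

View pics/end.png

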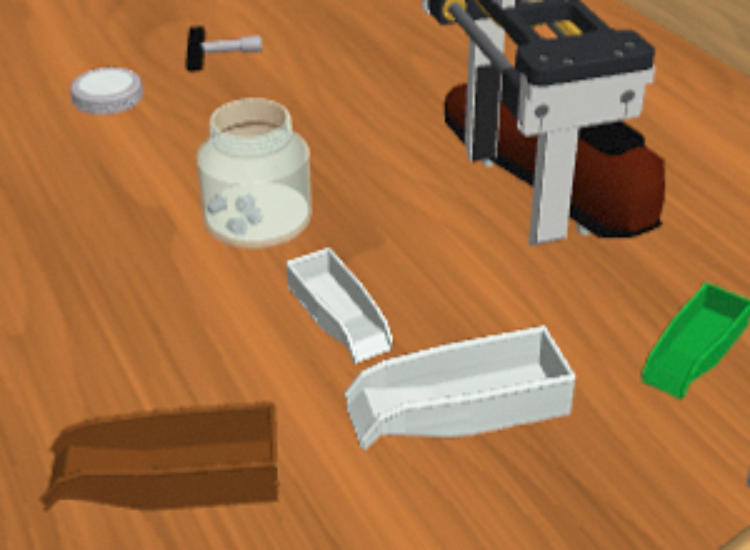

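The empty tray sits flat on the bench at (460,390). The four studs are in the standing jar around (235,212), the gripper is clear, and nothing else has moved.

```bash
python3 -c "
from bench import close_job
print(close_job())"
```

```text
the job is handed in; nothing more can be done
None
```

All four studs were tipped into the jar, which still stands where it was. The empty tray is back flat on the bench and released, and the job was handed in at about 26 s of the 61 s allowed.

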